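# Let two handle blanks out of the gravity magazine

## Task

Set out two of the thick chisel-handle blanks: with your fingertips press the wooden pad on the lever of the thick-blank magazine all the way down, keep it down until one blank has rolled out past the gate into the pick-up bay, let the lever come all the way back up, then do the same once more. Work only by the lever pad: do not touch the blanks or the gate and do not pick anything up. Leave the other two blanks behind the shut gate, and leave the thin-dowel magazine and everything else on the bench alone.

Things in the scene. Friction and masses are not known exactly. Their poses are not given: they have to be found in the camera images.
- thick_magazine: Fixed plywood magazine, base 128 x 220 mm: four thick blanks queue in a channel sloping 10 deg down to its +y. Origin on the bench under the channel's middle, z up; the lever tail sticks out at -x, outer walls at x = -60 and 60 mm. Steel gate across at y = 33; beyond it, to the end stop at y = 100, is the open pick-up bay. Nothing is over 155 mm high, lever included.
- thick_rocker (a joint): Lever angle (rad): bar across the channel, pivot at x = 0, 108 mm above the bench. 0: rest, pad up, gate shut. 0.42: pad fully down, rigid stop, gate fully lifted. Springs back; 3 to 4 N at the pad to start, 6 N at the bottom. One full press and full return lets out exactly one blank: a second plate drops behind it and holds the rest. It rolls out in about 0.5 s; a half press lets none out.
- thick_pad (a point): Middle of the top face of the dark wooden press pad on the lever's tail, 40 (x) x 34 (y) x 12 mm: at rest 144 mm above the bench and at x = -103, y = 18 mm of the magazine, tilted 0.21 rad with the outer end up. Fully pressed this point is 45 mm lower, 6 mm farther out and the tilt is reversed; a straight push down at its centre works.
- thick_lever: The rocking lever of the thick magazine: aluminium bar 12 mm wide with the wooden press pad at its -x end and the gate hung on its +x end. Origin on the pivot; at angle 0 its axes are those of the magazine.
- thick_gate: Steel gate plate of the thick magazine, 98 mm wide, 24 mm tall, slides straight up and down; origin at the middle of its lower edge, 6 mm above the channel floor and 48 mm above the bench when shut, 31 mm higher when the lever is fully down.
- thick_bay (a point): Point on the floor of the thick magazine's pick-up bay, midway between the two places where released blanks come to rest (one against the end stop, the next against the first).
- thin_magazine: Second fixed magazine of the same build, frame and size, but holding four thin dowels (20 mm) and up to 135 mm high. To be left alone.
- thin_rocker (a joint): Angle of the thin magazine's lever (rad), 0 = rest, 0.30 = fully pressed. To be left alone.
- thin_pad (a point): Middle of the top face of the press pad of the thin magazine's lever, same size as the other, 128 mm above the bench. To be left alone.
- blank1: A thick handle blank (origin at its centre, x along its length): plain beech cylinder 30 mm in diameter, 100 mm long, lying across the thick magazine's channel; number 1 in the queue counted from the gate at the start.
- blank2: A thick handle blank (origin at its centre, x along its length): plain beech cylinder 30 mm in diameter, 100 mm long, lying across the thick magazine's channel; number 2 in the queue counted from the gate at the start.
- blank3: A thick handle blank (origin at its centre, x along its length): plain beech cylinder 30 mm in diameter, 100 mm long, lying across the thick magazine's channel; number 3 in the queue counted from the gate at the start.
- blank4: A thick handle blank (origin at its centre, x along its length): plain beech cylinder 30 mm in diameter, 100 mm long, lying across the thick magazine's channel; number 4 in the queue counted from the gate at the start.
- dowel1: A thin dowel (origin at its centre), 20 mm in diameter, 100 mm long, number 1 in the thin magazine. To be left alone.
- dowel2: A thin dowel (origin at its centre), 20 mm in diameter, 100 mm long, number 2 in the thin magazine. To be left alone.
- dowel3: A thin dowel (origin at its centre), 20 mm in diameter, 100 mm long, number 3 in the thin magazine. To be left alone.
- dowel4: A thin dowel (origin at its centre), 20 mm in diameter, 100 mm long, number 4 in the thin magazine. To be left alone.
- gouge_a: Carving gouge lying on the bench, 253 mm long, 30 mm high; origin under the handle's blade end, blade along +x. Bystander.
- gouge_b: Carving gouge with a darker handle and wider blade, same size and origin. Bystander.
- gouge_c: Narrow carving gouge lying between the two magazines, same size and origin. Bystander.
- mallet: Round wooden carver's mallet lying on its side: head 96 mm in diameter, 130 mm long along +x from the origin, handle 130 mm along -x. Bystander.
- glue: White glue bottle, 48 mm in diameter, 130 mm tall, origin under its centre. Bystander.
- stone: Sharpening stone in a wooden block, 200 x 70 x 38 mm, origin under its centre. Bystander.
Things that resemble listed ones, but are neither listed nor needed, are in the scene too. What is shaped like the blank1 but black or pink is not meant.

How it is judged:
By the outcome, as a careful person would: the job done as asked, in the order asked, and still so for the second after the job is handed in, with the robot touching nothing.
It also fails if it takes over 51 s, if anything falls off the work surface, if the arm or the gripper's body presses on something with over 40 N, if the wrist force passes 120 N, or if a joint passes its speed limit or range.

## Robot

A 6-joint arm with a two-finger parallel gripper is mounted at the origin on the work surface. World frame = base frame: x ahead of the robot, y to its left, z up, the work surface at z = 0. Lengths are in mm, angles in rad, forces in N, time in s.
With the tool pointing down it reaches from about 325 to 900 mm from the base axis. Payload 6.1 kg.
Tool frame: the origin (TCP) lies midway between the tips of the shut fingers; the grasp point (between the pads) lies 19 mm behind it (robot.hold_point_z is the distance from the TCP to the grasp point, in mm); z points along the fingers, y is the line along which they close (so a half turn about z gives the same grasp; the last joint's range is limited). The gripper opens to 85 mm and grips with 20 to 120 N. Pads are 22 mm wide; open, the fingers measure 114 mm over their backs; the gripper's body (76 mm by 85 mm) begins 54 mm behind the grasp point. The pads swing forward as they close: fully open they stand 13 mm farther back than shut.
Start: joints at [-1.4, 0.22, 1.526, -0, 1.395, -0.126], TCP at [182.781, -597.667, 194.2] pointing down, gripper open.
Joint ranges: [-2.98, 2.98], [-0.91, 2.08], [0.09, 2.57], [-1.24, 4.39], [0.2, 2.65], [-2.68, 2.68]. Speed limits (rad/s): [2.57, 2.57, 3.01, 3.14, 3.14, 3.14].

## Interface

Orientations are given as a unit quaternion [x, y, z, w].
In Python, from bench import robot, viewer gives the robot as it stands. The module is installed in compiled form; this text tells all that it offers.
- The arm moves only by the tool step_arm, never from a script. Its argument "motion" is text: rows parted by semicolons, each of 6 numbers parted by spaces: the shift along the world's x, y, z normalised to -1 to 1, where 1 is 15 cm, then the turn, a rotation vector about the world's x, y, z normalised to -1 to 1, where 1 is 90 degrees. A call has 1 to 20 rows; each row is the pose to reach, as a shift and turn from the pose commanded when the call began; what a row does not reach only later rows make up. A row lasts 1/10 s, in which the tool goes at most 50 mm and 8.59 degrees, less where a joint would pass 70% of its speed; a pose out of reach is approached as far as the arm can. A call with a number of a shift or a turn outside -1 to 1 is refused whole. A call with a gripper value outside its range is refused whole. "jaw" is the opening, from -1 (shut) to 1 (fully open), set as the call begins (left out, the last holds). The fingers move at their own pace and stop on an object; "force" is the grip in N (left out, the last holds). Time passes only in rows, so rows that repeat a pose let the fingers close. It gives the time, the measured TCP pose, the force, the opening and the grip force at its end, in the units of the state.
- robot.get_obs(): the state, without advancing time (a new reading comes with each control period).
- viewer.capture(name): name is "side" or "top" or "wrist"; returns a dict with "color" (480x640x3 uint8, red, green, blue), "fx", "fy", "cx", "cy" (pixels), "position" and "attitude" of the camera in the world; the wrist camera has in their place "hand_eye" (4x4, takes a point from camera to tool coordinates, whose origin is the TCP and whose axes are the flange's). Camera axes: x right, y down, z forward; pixel columns grow to the right and rows downward; lengths in mm; the calibration is good to about 2 mm. A picture is of the moment at which its call begins: read the wrist's pose just before it. There is no depth.
- robot.close_job(): hands the job in; it is judged then, once.
The state is a dict: "time": time; "joints": joint angles; "qd": joint speeds; "tau": joint torques, N m; "tcp_pos": TCP position; "eef_rot": TCP orientation; "contact_force": force on the tool from outside, world axes, zero at the start; "wrist_torque": the same for the moment, N m; "grip_width": finger opening in mm; "grip_force": force on a finger pad.
Only numpy, scipy, OpenCV 4.12 (cv2) and the standard library are available. Lean on these libraries where they do the work, as an engineer would, in place of code of your own. Each camera call takes 0.05 s, during which the arm holds its last target. There are 200 camera calls.

## Working session

There is one attempt and no reset: what is moved stays moved. The work goes in short steps, Python scripts to look and compute and a tool call to move; the robot and the scene stay as the last step left them, time stands still between calls to the robot, and variables do not carry over. Pictures are saved under pics/ and viewed, at most 10 in all, crops included, and the job is handed in when it is done.

Besides the shell and the picture viewer there is one more tool, called after "Emit:" by a JSON object that holds its "api" and its "payload". step_arm: Moves the arm, as the interface text tells. Scaled input: -1 to 1 covers 15 cm each way for a shift and 90 degrees each way for a turn. Its arguments: {"type":"object","properties":{"motion":{"type":"string"},"jaw":{"type":"number"},"force":{"type":"number"}},"required":["motion"]}

```bash
mkdir -p pics
cat > h.py <<'E'
import numpy as np, cv2
from scipy.spatial.transform import Rotation as R
from bench import robot, viewer
def cap(n,f):
    o=robot.get_obs(); c=viewer.capture(n); cv2.imwrite('pics/'+f,c['color'][:,:,::-1])
    import pickle
    if n=='wrist':
        T=np.eye(4);T[:3,:3]=R.from_quat(o['eef_rot']).as_matrix();T[:3,3]=o['tcp_pos'];T=T@np.array(c['hand_eye'])
        c['Rm'],c['p']=T[:3,:3],T[:3,3]
    else:
        a=np.array(c['attitude']); c['Rm']=a if a.shape==(3,3) else R.from_quat(a).as_matrix(); c['p']=np.array(c['position'])
    pickle.dump(c,open('pics/'+f[:-4]+'.pkl','wb')); return c
def ray(c,u,v,z):
    d=c['Rm']@np.array([(u-c['cx'])/c['fx'],(v-c['cy'])/c['fy'],1]); return c['p']+d*(z-c['p'][2])/d[2]
def proj(c,P):
    q=c['Rm'].T@(np.array(P)-c['p']); return c['fx']*q[0]/q[2]+c['cx'],c['fy']*q[1]/q[2]+c['cy']
E
python3 - <<'E'
from h import *
for n in('top','side'):
    c=cap(n,n+'1.png');print(n,c['p'],c['Rm'].round(3).tolist(),c['fx'])
o=robot.get_obs();print(o['time'],o['eef_rot'])
E
```

```text
top [ 237.52503824    5.12146689 1460.02645895] [[-0.019, -0.981, 0.192], [-1.0, 0.017, -0.01], [0.007, -0.192, -0.981]] 526.9420787853975
side [ 312.39482195 -969.32015938 1210.69036743] [[0.988, -0.107, 0.114], [-0.156, -0.739, 0.655], [0.014, -0.665, -0.747]] 550.2057849539457
0.1 [ 9.89006427e-01  1.47869911e-01 -1.32401083e-05 -8.81725823e-04]
```

View pics/top1.png

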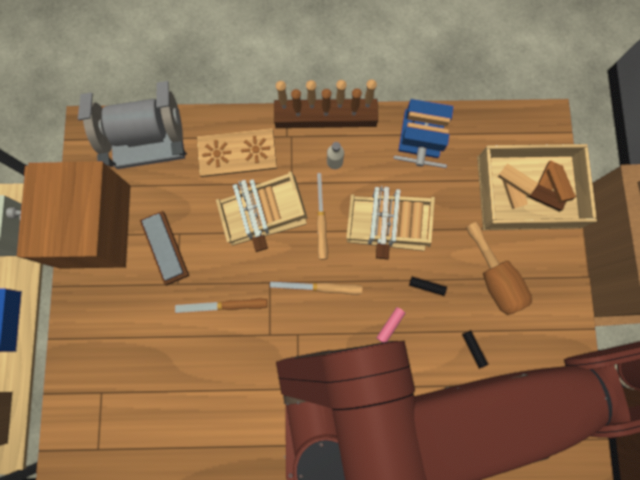

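View pics/side1.png

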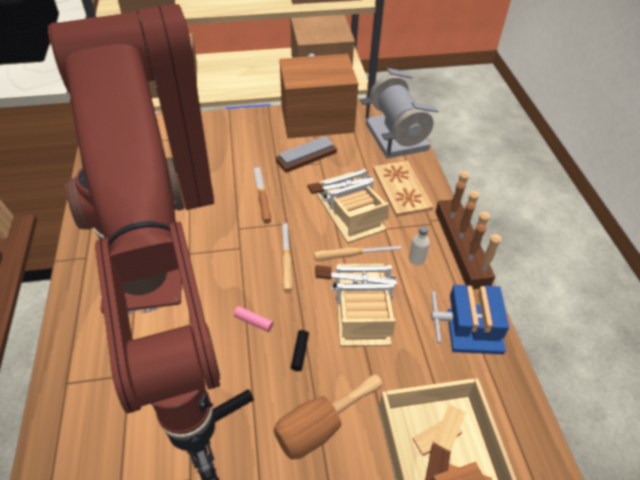

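The top view shows two magazines: one near (262,208) with its pad at (260,243), the other near (390,220) with its pad at (383,251). The right one seems to hold the thicker rods. Next I'll measure rod pitch and both pads.

Run:
```python
from h import *
import pickle
S=[pickle.load(open(f'pics/{n}1.pkl','rb')) for n in('top','side')]
a=S[0]['color'][165:265,210:445]; b=S[1]['color'][160:350,300:410]
a=cv2.resize(a,None,fx=3.4,fy=3.4,interpolation=cv2.INTER_CUBIC)[:,:800]
cv2.imwrite('pics/crop1.png',a[:,:,::-1])
def lines(c,g): # dark brown pad mask
    hsv=cv2.cvtColor(c['color'],cv2.COLOR_RGB2HSV)
    m=((hsv[...,2]<115)&(hsv[...,1]>110)&((hsv[...,0]<15))).astype('uint8')
    n,l,s,ce=cv2.connectedComponentsWithStats(m)
    for i in range(1,n):
        if 25<s[i,4]<400: 
            x,y=ce[i]
            if g[0]<x<g[1] and g[2]<y<g[3]: print(ce[i].round(1),s[i],[ray(c,x,y,z).round(0)[:2].tolist() for z in(144,128)])
lines(S[0],(220,420,225,265)); lines(S[1],(295,345,170,290))
```

```text
[259.6 243.2] [251 236  16  16 164] [[495.0, 155.0], [498.0, 157.0]]
[382.3 251.4] [376 244  14  15 177] [[468.0, -156.0], [471.0, -158.0]]
[315.2 188.8] [309 186  13   7  72] [[493.0, 135.0], [496.0, 152.0]]
[322.4 273.5] [316 269  14  10 115] [[466.0, -162.0], [468.0, -150.0]]
```

View pics/crop1.png

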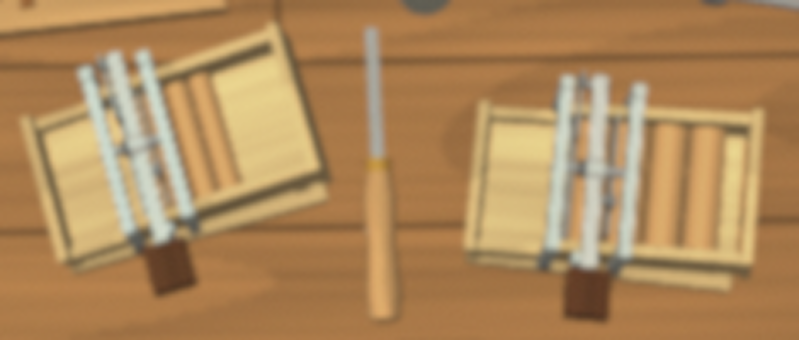

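Right magazine is the thick one: at 144 mm height the two views agree on its pad, about (468,-158). The left one agrees at 128 mm, as the thin pad should. The lever direction is about 3° clockwise of world x. Moving over it with the fingers shut.

Emit:
{"api": "step_arm", "payload": {"motion": "0.2 0.3 0.2 0 0 -0.07; 0.4 0.6 0.25 0 0 -0.14; 0.55 0.85 0.25 0 0 -0.22; 0.63 1 0.25 0 0 -0.22; 0.63 1 0.25 0 0 -0.22", "jaw": -1}}

```text
time: 0.6
tcp_pos: [279.3, -444.2, 231.7]
eef_rot: [1.0, -0.022, 0.0, -0.001]
contact_force: [-0.3, -0.7, -0.5]
grip_width: 12.0
grip_force: 0.0
```

Emit:
{"api": "step_arm", "payload": {"motion": "0.2 0.3 0 0 0 0; 0.4 0.6 0 0 0 0; 0.55 0.85 0 0 0 0; 0.63 1 0 0 0 0; 0.63 1 0 0 0 0"}}

```text
time: 1.1
tcp_pos: [373.0, -295.4, 231.5]
eef_rot: [1.0, -0.022, 0.0, -0.0]
contact_force: [-0.0, -0.3, -0.2]
grip_width: -0.3
grip_force: 0.0
```

Emit:
{"api": "step_arm", "payload": {"motion": "0.2 0.3 0 0 0 0; 0.4 0.6 0 0 0 0; 0.6 0.9 0 0 0 0; 0.64 0.93 0 0 0 0; 0.64 0.93 0 0 0 0; 0.64 0.93 0 0 0 0"}}

```text
time: 1.7
tcp_pos: [467.4, -159.2, 231.3]
eef_rot: [1.0, -0.024, -0.001, 0.0]
contact_force: [0.0, 0.5, 0.2]
grip_width: 0.2
grip_force: 0.0
```

Run:
```python
from h import *
c=cap('wrist','w1.png');o=robot.get_obs();print(o['time'],o['tcp_pos'],o['eef_rot'],o['contact_force'],o['grip_width'],c['p'])
print(proj(c,[468,-158,144]),proj(c,o['tcp_pos']))
```

```text
1.75 [ 467.19316324 -159.56838286  231.34640646] [ 9.99691827e-01 -2.48181820e-02 -5.05894763e-04  2.29004586e-04] [0.21486234 0.1239903  0.05331095] -0.2061068086748246 [ 547.41160728 -162.34710621  410.34927415]
(np.float64(319.373769244093), np.float64(225.34977763340567)) (np.float64(322.2147250562909), np.float64(275.73504455725254))
```

View pics/w1.png

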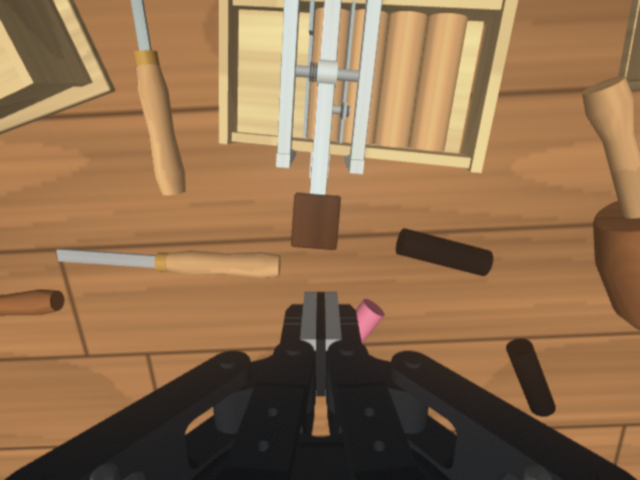

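The wrist view shows the pad's top face with corners (295,193), (340,197), (336,249) and (292,245), so its centre is at (316,221). That is 2–3 mm from the estimate, at about (470,-156). The rods beside it are the thick ones. Correcting and lowering to just above the pad.

Emit:
{"api": "step_arm", "payload": {"motion": "0.01 0.015 -0.2 0 0 0; 0.01 0.015 -0.4 0 0 0; 0.01 0.015 -0.5 0 0 0; 0.01 0.015 -0.53 0 0 0; 0.01 0.015 -0.53 0 0 0"}}

```text
time: 2.25
tcp_pos: [468.9, -156.7, 152.2]
eef_rot: [1.0, -0.025, -0.0, -0.0]
contact_force: [-0.7, -0.4, -0.3]
grip_width: 0.2
grip_force: 0.0
```

Emit:
{"api": "step_arm", "payload": {"motion": "0 0 -0.05 0 0 0; 0 0 -0.1 0 0 0; 0 0 -0.15 0 0 0; 0 0 -0.2 0 0 0; 0 0 -0.25 0 0 0; 0 0 -0.28 0 0 0; 0 0 -0.3 0 0 0; 0 0 -0.3 0 0 0"}}

```text
time: 3.05
tcp_pos: [469.1, -155.8, 107.0]
eef_rot: [1.0, -0.024, -0.0, -0.0]
contact_force: [-1.8, 0.9, 3.6]
grip_width: 0.4
grip_force: 1.6
```

Emit:
{"api": "step_arm", "payload": {"motion": "0 0 -0.02 0 0 0; 0 0 -0.035 0 0 0; 0 0 -0.035 0 0 0"}}

```text
time: 3.35
tcp_pos: [469.4, -156.1, 101.9]
eef_rot: [1.0, -0.024, 0.0, 0.0]
contact_force: [-2.0, 0.2, 3.6]
grip_width: -0.1
grip_force: 1.7
```

Emit:
{"api": "step_arm", "payload": {"motion": "0 0 -0.013 0 0 0; 0 0 -0.02 0 0 0; 0 0 -0.02 0 0 0"}}

```text
time: 3.65
tcp_pos: [469.1, -156.0, 98.8]
eef_rot: [1.0, -0.024, -0.0, 0.0]
contact_force: [-1.9, -0.9, 3.1]
grip_width: 0.0
grip_force: 1.8
```

Run:
```python
from h import *
c=cap('wrist','w2.png');s=cap('side','s2.png')
a=c['color'][0:400,160:560]; b=cv2.resize(s['color'][230:360,290:420],(400,400),interpolation=cv2.INTER_CUBIC)
cv2.imwrite('pics/j2.png',np.hstack([a,b])[:,:,::-1]);o=robot.get_obs();print(o['tcp_pos'],o['contact_force'],o['wrist_torque'])
```

```text
[ 469.19251278 -156.05434999   98.95457497] [-2.08380448  1.0728589   4.73816731] [0.02301169 0.47115984 0.01821506]
```

View pics/j2.png

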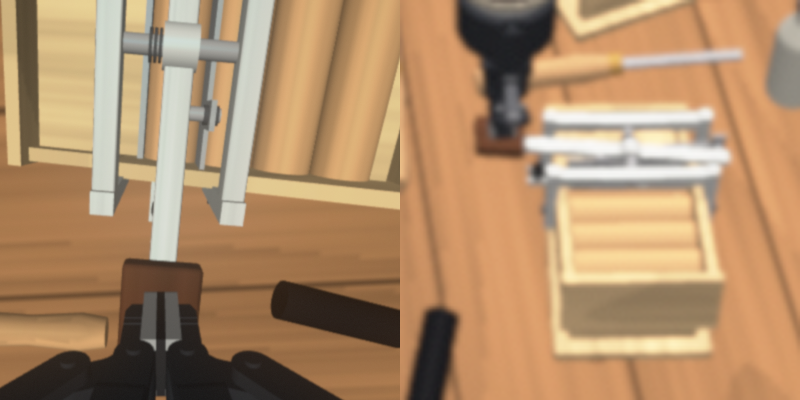

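The fingertips (crop 160,293) are on the pad towards its outer half. The lever is part-way down and nothing has been released yet. Pressing deeper.

Emit:
{"api": "step_arm", "payload": {"motion": "0 0 -0.013 0 0 0; 0 0 -0.02 0 0 0; 0 0 -0.02 0 0 0"}}

```text
time: 4.05
tcp_pos: [469.1, -155.9, 95.7]
eef_rot: [1.0, -0.024, -0.0, 0.0]
contact_force: [-2.8, -0.4, 4.4]
grip_width: -0.1
grip_force: 1.9
```

Emit:
{"api": "step_arm", "payload": {"motion": "0 0 -0.013 0 0 0; 0 0 -0.013 0 0 0; 0 0 -0.013 0 0 0"}}

```text
time: 4.35
tcp_pos: [469.3, -155.9, 94.0]
eef_rot: [1.0, -0.024, 0.0, -0.0]
contact_force: [-2.9, -0.3, 3.9]
grip_width: -0.2
grip_force: 1.9
```

Emit:
{"api": "step_arm", "payload": {"motion": "0 0 -0.013 0 0 0; 0 0 -0.02 0 0 0; 0 0 -0.02 0 0 0"}}

```text
time: 4.65
tcp_pos: [469.1, -155.8, 90.7]
eef_rot: [1.0, -0.024, -0.0, -0.0]
contact_force: [-3.2, -0.1, 4.5]
grip_width: 0.3
grip_force: 2.0
```

Emit:
{"api": "step_arm", "payload": {"motion": "0 0 -0.013 0 0 0; 0 0 -0.013 0 0 0; 0 0 -0.013 0 0 0"}}

```text
time: 4.95
tcp_pos: [469.3, -155.9, 89.0]
eef_rot: [1.0, -0.024, -0.0, -0.0]
contact_force: [-2.8, 0.2, 4.7]
grip_width: -0.1
grip_force: 2.1
```

Emit:
{"api": "step_arm", "payload": {"motion": "0 0 -0.013 0 0 0; 0 0 -0.02 0 0 0; 0 0 -0.02 0 0 0"}}

```text
time: 5.25
tcp_pos: [469.1, -155.9, 85.8]
eef_rot: [1.0, -0.024, -0.0, -0.0]
contact_force: [-3.4, 0.2, 4.4]
grip_width: -0.2
grip_force: 2.2
```

Run:
```python
from h import *
c=cap('wrist','w3.png');s=cap('side','s3.png')
a=c['color'][0:400,160:560]; b=cv2.resize(s['color'][230:360,290:420],(400,400),interpolation=cv2.INTER_CUBIC)
cv2.imwrite('pics/j3.png',np.hstack([a,b])[:,:,::-1]);o=robot.get_obs();print(o['tcp_pos'],o['contact_force'],o['grip_width'],proj(c,o['tcp_pos']))
```

```text
[ 469.12118256 -155.86115328   85.9309564 ] [-3.7448324  -0.12808777  3.87436007] 0.02374209180803746 (np.float64(321.52727208900114), np.float64(275.3096142860161))
```

View pics/j3.png

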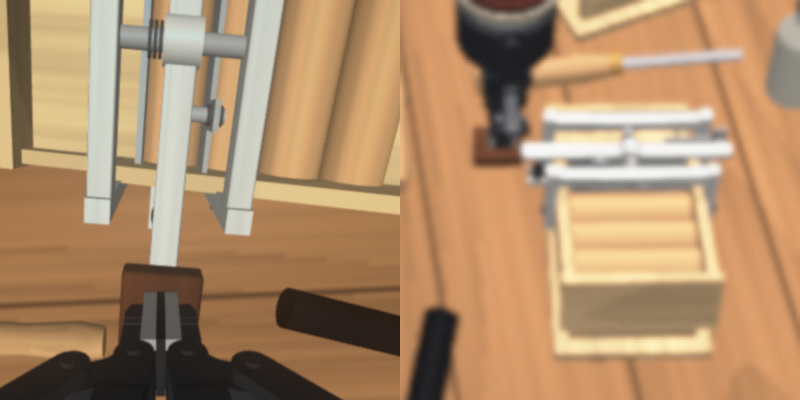

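The side view shows the lever about level, so half pressed, with TCP at 86. The true fingertips seem to sit higher than the TCP says. Checking that against the pixel where the tip shows.

Run:
```python
from h import *
import pickle
c=pickle.load(open('pics/w3.pkl','rb'));s=pickle.load(open('pics/s3.pkl','rb'));w1=pickle.load(open('pics/w1.pkl','rb'))
print(robot.hold_point_z)
t=np.array([469.1,-155.9,86.])
for h in(0,10,20,30,40):
  print(h,[np.round(proj(c,t+[dx,0,h]),0).tolist() for dx in(-11,0,11)],np.round(proj(s,t+[0,0,h]),1))
# w1 pad corners and w3 inner pad edge corners
for p in((295,193),(340,197),(336,249),(292,245)):print(p,ray(w1,*p,144).round(0))
for p in((160+123,262),(160+202,268)):print(p,[ray(c,*p,z).round(0)[:2].tolist() for z in(122,112,100)])
b=s['color'][230:300,300:350];cv2.imwrite('pics/s3c.png',cv2.resize(b,(500,700),interpolation=cv2.INTER_CUBIC)[:600,:,::-1])
```

```text
18.700000000000003
0 [[323.0, 295.0], [322.0, 275.0], [321.0, 255.0]] [323.  285.4]
10 [[323.0, 304.0], [322.0, 284.0], [321.0, 263.0]] [323.1 283.1]
20 [[323.0, 314.0], [322.0, 293.0], [321.0, 271.0]] [323.1 280.7]
30 [[323.0, 326.0], [322.0, 304.0], [321.0, 281.0]] [323.2 278.2]
40 [[323.0, 339.0], [322.0, 315.0], [321.0, 291.0]] [323.3 275.8]
(295, 193) [ 493. -142.  144.]
(340, 197) [ 488. -174.  144.]
(336, 249) [ 449. -169.  144.]
(292, 245) [ 454. -137.  144.]
(283, 262) [[492.0, -141.0], [488.0, -140.0], [483.0, -139.0]]
(362, 268) [[488.0, -173.0], [483.0, -174.0], [478.0, -175.0]]
```

View pics/s3c.png

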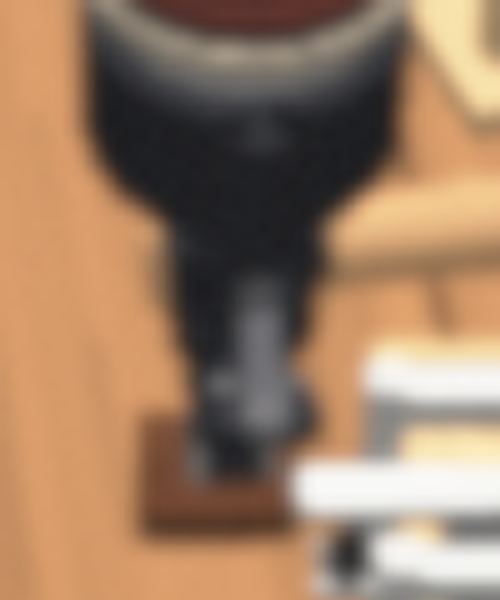

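All the evidence (side-view tip at about (323.5,277.5), wrist-view tip, lever angle) puts the fingertips about 36 mm above the reported TCP. Full press should therefore come near TCP z≈63. Continuing the press, following the pad slightly outward and watching the force.

Emit:
{"api": "step_arm", "payload": {"motion": "-0.005 0 -0.03 0 0 0; -0.01 0 -0.06 0 0 0; -0.02 0 -0.09 0 0 0; -0.025 0 -0.115 0 0 0; -0.025 0 -0.115 0 0 0"}}

```text
time: 5.85
tcp_pos: [467.9, -156.1, 69.7]
eef_rot: [1.0, -0.025, 0.003, 0.0]
contact_force: [1.5, 1.3, 5.9]
grip_width: -0.1
grip_force: 2.7
```

Emit:
{"api": "step_arm", "payload": {"motion": "0 0 -0.013 0 0 0; 0 0 -0.02 0 0 0; 0 0 -0.02 0 0 0"}}

```text
time: 6.15
tcp_pos: [468.0, -156.1, 67.0]
eef_rot: [1.0, -0.024, 0.003, 0.0]
contact_force: [2.1, 1.8, 6.1]
grip_width: -0.3
grip_force: 2.9
```

Run:
```python
from h import *
c=cap('side','s4.png');o=robot.get_obs();print(o['joints'],o['tcp_pos'],o['contact_force'],o['wrist_torque'])
w=cap('wrist','w4.png')
a=w['color'][0:400,160:560]; b=cv2.resize(c['color'][230:360,290:420],(400,400),interpolation=cv2.INTER_CUBIC)
cv2.imwrite('pics/j4.png',np.hstack([a,b])[:,:,::-1])
```

```text
[-4.83353986e-01  3.43568300e-02  1.98430557e+00  1.96271378e-03
  1.11799916e+00  1.13555346e+00] [ 468.00719369 -156.13943397   67.05255099] [2.06353535 2.45323955 6.24805571] [ 0.28777564 -0.36341036  0.01667778]
```

View pics/j4.png

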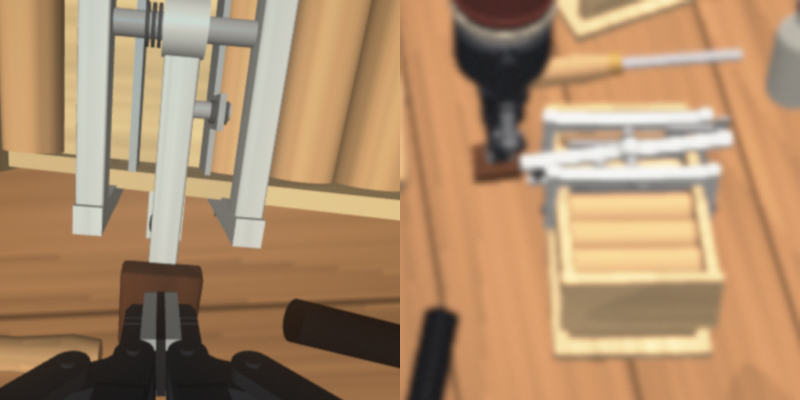

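The first blank is out in the bay (crop left edge, about (20,60)) and the lever is nearly at the bottom. Pressing on to feel the rigid stop.

Emit:
{"api": "step_arm", "payload": {"motion": "0 0 -0.013 0 0 0; 0 0 -0.02 0 0 0; 0 0 -0.02 0 0 0"}}

```text
time: 6.55
tcp_pos: [468.1, -156.2, 64.1]
eef_rot: [1.0, -0.024, 0.003, 0.0]
contact_force: [1.8, 1.4, 5.8]
grip_width: -0.2
grip_force: 2.9
```

Emit:
{"api": "step_arm", "payload": {"motion": "0 0 -0.01 0 0 0; 0 0 -0.01 0 0 0"}}

```text
time: 6.75
tcp_pos: [468.3, -156.2, 63.5]
eef_rot: [1.0, -0.024, 0.003, 0.0]
contact_force: [-0.9, 2.4, 13.6]
grip_width: -0.1
grip_force: 6.4
```

The rigid stop is reached (13.6 N at TCP 63.5). Holding, then releasing well clear.

Emit:
{"api": "step_arm", "payload": {"motion": "0 0 -0.003 0 0 0; 0 0 -0.003 0 0 0; 0 0 -0.003 0 0 0; 0 0 -0.003 0 0 0; 0 0 -0.003 0 0 0; 0 0 -0.003 0 0 0"}}

```text
time: 7.35
tcp_pos: [468.3, -156.2, 63.4]
eef_rot: [1.0, -0.024, 0.003, 0.0]
contact_force: [-1.6, 3.7, 15.0]
grip_width: -0.2
grip_force: 7.7
```

Emit:
{"api": "step_arm", "payload": {"motion": "0 0 0.06 0 0 0; 0 0 0.12 0 0 0; 0 0 0.18 0 0 0; 0 0 0.24 0 0 0; 0 0 0.3 0 0 0; 0 0 0.38 0 0 0; 0 0 0.46 0 0 0; 0 0 0.46 0 0 0; 0 0 0.46 0 0 0; 0 0 0.46 0 0 0; 0 0 0.46 0 0 0; 0 0 0.46 0 0 0"}}

```text
time: 8.55
tcp_pos: [465.1, -155.7, 129.2]
eef_rot: [1.0, -0.024, -0.001, -0.0]
contact_force: [1.0, 0.2, -0.9]
grip_width: -0.3
grip_force: 0.0
```

Run:
```python
from h import *
c=cap('side','s5.png');w=cap('wrist','w5.png');print(robot.get_obs()['tcp_pos'])
a=w['color'][0:400,160:560]; b=cv2.resize(c['color'][230:360,290:420],(400,400),interpolation=cv2.INTER_CUBIC)
cv2.imwrite('pics/j5.png',np.hstack([a,b])[:,:,::-1])
```

```text
[ 465.32128306 -155.80181948  129.49754642]
```

View pics/j5.png

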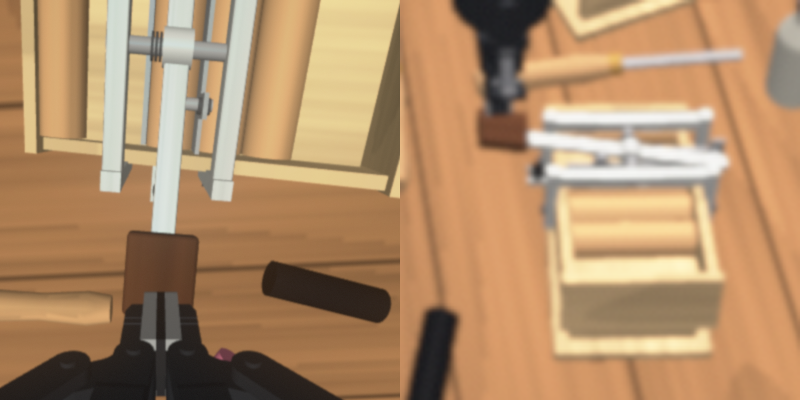

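One blank lies in the bay, the queue has moved up and the lever is fully back. Repeating the same press.

Emit:
{"api": "step_arm", "payload": {"motion": "0.02 0 -0.06 0 0 0; 0.02 0 -0.12 0 0 0; 0.02 0 -0.18 0 0 0; 0.02 0 -0.24 0 0 0; 0.02 0 -0.3 0 0 0; 0.015 0 -0.36 0 0 0; 0.01 0 -0.4 0 0 0; 0.005 0 -0.43 0 0 0; 0 0 -0.45 0 0 0; 0 0 -0.46 0 0 0; 0 0 -0.46 0 0 0; 0 0 -0.46 0 0 0; 0 0 -0.46 0 0 0; 0 0 -0.46 0 0 0; 0 0 -0.46 0 0 0; 0 0 -0.46 0 0 0; 0 0 -0.46 0 0 0"}}

```text
time: 10.35
tcp_pos: [467.5, -155.9, 63.1]
eef_rot: [1.0, -0.024, 0.002, 0.0]
contact_force: [-4.0, 5.5, 18.2]
grip_width: 0.5
grip_force: 9.4
```

Run:
```python
from h import *
c=cap('side','s6.png');w=cap('wrist','w6.png');print(robot.get_obs()['tcp_pos'])
a=w['color'][0:400,160:560]; b=cv2.resize(c['color'][230:360,290:420],(400,400),interpolation=cv2.INTER_CUBIC)
cv2.imwrite('pics/j6.png',np.hstack([a,b])[:,:,::-1])
```

```text
[ 467.50596433 -155.94077835   63.06940457]
```

View pics/j6.png

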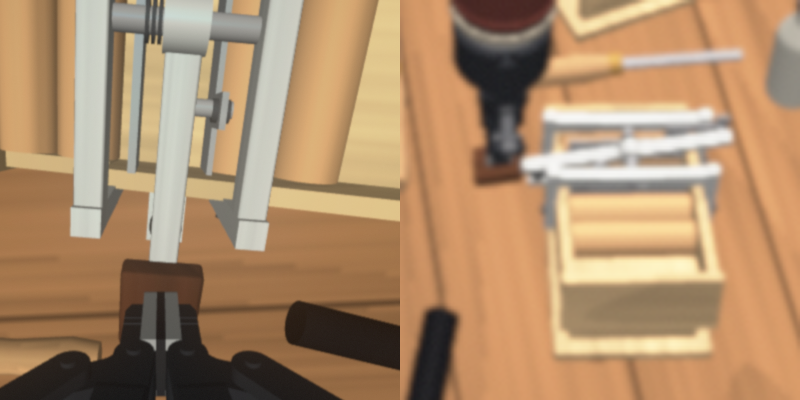

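The lever is fully down and the second blank lies beside the first in the bay (crop x≈0–60); two remain behind the gate. Releasing and clearing.

Emit:
{"api": "step_arm", "payload": {"motion": "0 0 0.06 0 0 0; 0 0 0.12 0 0 0; 0 0 0.18 0 0 0; 0 0 0.24 0 0 0; 0 0 0.3 0 0 0; 0 0 0.4 0 0 0; 0 0 0.55 0 0 0; 0 0 0.75 0 0 0; 0 0 0.9 0 0 0; 0 0 0.9 0 0 0; 0 0 0.9 0 0 0; 0 0 0.9 0 0 0; 0 0 0.9 0 0 0; 0 0 0.9 0 0 0"}}

```text
time: 11.85
tcp_pos: [464.8, -155.6, 194.6]
eef_rot: [1.0, -0.024, -0.001, -0.0]
contact_force: [-0.5, -0.1, -0.4]
grip_width: 0.1
grip_force: 0.0
```

Run:
```python
from h import *
import pickle
c=cap('side','s7.png');o=robot.get_obs();print(o['time'],o['tcp_pos'],o['contact_force'])
p=pickle.load(open('pics/s5.pkl','rb'))
d=np.abs(c['color'].astype(int)-p['color']).max(2)[255:290,335:400]  # lever area vs rest state of the first return
print((d>40).sum(),d.mean()); print(np.argwhere(d>40).mean(0) if (d>40).any() else '')
print(robot.close_job())
```

```text
11.9 [ 465.00445725 -155.67878454  194.89368727] [-0.41986137 -0.92798856  0.02032982]
58 4.44043956043956
[22.46551724 28.22413793]
the job is handed in; nothing more can be done
None
```

Two thick blanks were released into the pick-up bay by two full lever presses, two stay behind the gate, and the job was handed in at 11.9 s with the arm clear; the lever's second return was only checked by a rough image comparison, in which 58 pixels differed.

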